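# Stroke-test two resin syringes and reject any that is gummed

## Task

Test the two syringes in the rack by pushing each plunger down through its stroke. A sound one glides all the way: push it fully home and leave that syringe standing in its place. Either may be gummed with cured resin: if you feel the resistance rise part-way, stop without forcing it (never beyond 15 N), lift that syringe out and put it, plunger left as it is, into a pocket of the red reject bin; leave the brush jug and the two bottles near the rack where they stand.

Things in the scene. Friction and masses are not known exactly. Their poses are not given: they have to be found in the camera images.
- rack: fixed block of brown wood 76 x 190 x 60 mm with three upright bores in a row along its own y axis, 60 mm apart (y = -60, 0, +60 mm); origin under its centre, z up. One syringe stands nozzle down in each outer bore, the middle bore is empty. Bores are 29 mm wide and 44 mm deep; the barrel's shoulder rests on the bore's floor, 16 mm above the table. A syringe clears the block when lifted 60 mm
- reject_bin: fixed open red box 205 (its x) x 105 (its y) x 100 mm high, 5 mm walls, with a cross wall as high as the rim that parts it into two pockets 95 x 95 mm; origin under its centre, z up. Either pocket may be used
- bin_near (a point): centre of one pocket's floor, 5 mm above the table, at x = -50 mm of the box
- bin_far (a point): centre of the other pocket's floor, at x = +50 mm of the box
- knob_a (a point): centre of the flat top face of syringe a's blue plunger knob, a disc 30 mm in diameter and 10 mm thick; z points up along the plunger. With the syringe standing in the rack the top face is 125 mm above the table when the plunger is fully home, and higher by the travel that is left. Below the knob is a cross-ribbed rod 18 mm wide. Seal friction holds the plunger with about 5 N either way, so the syringe can be lifted by the knob
- plunger_a (a joint): how far this plunger is pushed in, in m: 0 fully drawn out, 0.055 fully home, where it meets a hard stop. It starts between 0 and 0.008. A sound plunger glides at about 5 N all the way. In either syringe, in both or in neither (about half are bad, it cannot be seen), cured resin begins to bind somewhere between 0.016 and 0.032; from there the resistance rises by about 1.3 N per mm, and when let go the plunger springs back by a few mm at most
- seal_a (a point): centre of the lower face of syringe a's black rubber seal, seen inside the clear barrel, 108 mm below the knob's top on the plunger. Its place does not show whether a syringe is gummed: that is felt only by pushing
- barrel_a (a point): middle of syringe a on its axis, 60 mm above the nozzle tip; z points from the nozzle to the plunger. The clear barrel is 26 mm in diameter, its top flange (46 x 31 mm, 3 mm thick) is 108 mm above the nozzle tip, the nozzle is 9 mm wide and 12 mm long. The knob's top is 121 mm above the nozzle tip when home, 176 mm when drawn out. The whole syringe weighs about 150 g
- knob_b (a point): centre of the flat top face of syringe b's blue plunger knob, a disc 30 mm in diameter and 10 mm thick; z points up along the plunger. With the syringe standing in the rack the top face is 125 mm above the table when the plunger is fully home, and higher by the travel that is left. Below the knob is a cross-ribbed rod 18 mm wide. Seal friction holds the plunger with about 5 N either way, so the syringe can be lifted by the knob
- plunger_b (a joint): how far this plunger is pushed in, in m: 0 fully drawn out, 0.055 fully home, where it meets a hard stop. It starts between 0 and 0.008. A sound plunger glides at about 5 N all the way. In either syringe, in both or in neither (about half are bad, it cannot be seen), cured resin begins to bind somewhere between 0.016 and 0.032; from there the resistance rises by about 1.3 N per mm, and when let go the plunger springs back by a few mm at most
- seal_b (a point): centre of the lower face of syringe b's black rubber seal, seen inside the clear barrel, 108 mm below the knob's top on the plunger. Its place does not show whether a syringe is gummed: that is felt only by pushing
- barrel_b (a point): middle of syringe b on its axis, 60 mm above the nozzle tip; z points from the nozzle to the plunger. The clear barrel is 26 mm in diameter, its top flange (46 x 31 mm, 3 mm thick) is 108 mm above the nozzle tip, the nozzle is 9 mm wide and 12 mm long. The knob's top is 121 mm above the nozzle tip when home, 176 mm when drawn out. The whole syringe weighs about 150 g
- brush_jug: bystander, loose, to be left alone: clear plastic jug with a handle and three brushes standing in it, 92 mm wide, 115 mm to its rim, 215 mm to the bristles; origin under its centre. Not a place for syringes
- pump_bottle: bystander, loose, to be left alone: blue pump bottle with a white pump head, 60 mm wide, 170 mm tall; origin under its centre
- hardener: bystander, loose, to be left alone: closed white bottle with a yellow cap, 52 mm wide, 125 mm tall; origin under its centre
There are look-alikes about, which are no part of the job. Leave any orange or pink look-alike of the part that bears knob_a alone. What is shaped like the part that bears knob_b but turquoise is not meant.

How it is judged (in metres and radians):
At the end, for the whole second after the job is handed in: Sound syringes stand upright in their bores, plungers home within 2.5 mm. Gummed ones rest in the red bin, middle within its walls and below the rim, plunger pushed 14 mm or more but at least 7 mm short of home. Never over 18 N on a plunger short of home; no bystander moved 30 mm (((x of seal_a in the frame of knob_a above 0 m and value of joint plunger_a above 0.0525 m and horizontal distance between barrel_a and rack between 0.052 and 0.068 m and height (world z) of barrel_a below 0.07 m and angle between barrel_a's own z axis and vertical below 0.12 rad) or (x of seal_a in the frame of knob_a below 0 m and value of joint plunger_a between 0.014 and 0.048 m and x of barrel_a in the frame of reject_bin between -0.0975 and 0.0975 m and y of barrel_a in the frame of reject_bin between -0.0475 and 0.0475 m and height (world z) of barrel_a below 0.1 m and linear speed of syringe_a below 0.03 m/s)) and ((x of seal_b in the frame of knob_b above 0 m and value of joint plunger_b above 0.0525 m and horizontal distance between barrel_b and rack between 0.052 and 0.068 m and height (world z) of barrel_b below 0.07 m and angle between barrel_b's own z axis and vertical below 0.12 rad) or (x of seal_b in the frame of knob_b below 0 m and value of joint plunger_b between 0.014 and 0.048 m and x of barrel_b in the frame of reject_bin between -0.0975 and 0.0975 m and y of barrel_b in the frame of reject_bin between -0.0475 and 0.0475 m and height (world z) of barrel_b below 0.1 m and linear speed of syringe_b below 0.03 m/s))); the robot touches nothing.
It fails at once if syringe a's plunger, still more than 4 mm from home, was forced: the syringe bears on the rack with more than 18 N (value of joint plunger_a below 0.051 m and contact force between syringe_a and rack above 18 N).
It fails at once if syringe b's plunger, still more than 4 mm from home, was forced: the syringe bears on the rack with more than 18 N (value of joint plunger_b below 0.051 m and contact force between syringe_b and rack above 18 N).
It fails at once if the brush jug, pump bottle or hardener bottle was knocked aside (moved by more than 30 mm) (distance of any of brush_jug, pump_bottle, hardener from where it was at the start of the episode above 0.03 m).
It also fails if it takes over 70 s, if anything falls off the work surface, if the arm or the gripper's body presses on something with over 40 N, if the wrist force passes 120 N, or if a joint passes its speed limit or range.

## Robot

A 6-joint arm with a two-finger parallel gripper is mounted at the origin on the work surface. World frame = base frame: x ahead of the robot, y to its left, z up, the work surface at z = 0. Lengths are in mm, angles in rad, forces in N, time in s.
With the tool pointing down it reaches from about 350 to 775 mm from the base axis. Payload 7.3 kg.
Tool frame: the origin (TCP) lies on the centre line of the jaws, within the pads' length; the fingertips stand 17 mm ahead of it and the grasp point (between the pads) lies 2 mm behind it; z points along the fingers, y is the line along which they close (so a half turn about z gives the same grasp; the last joint's range is limited). The gripper opens to 92 mm and grips with 3 to 60 N. Pads are 19 mm wide; open, the fingers measure 130 mm over their backs; the gripper's body (75 mm by 190 mm) begins 47 mm behind the grasp point.
Start: joints at [1.068, 0.342, 1.524, -0, 1.275, -0.146], TCP at [183.357, 491.959, 243.741] pointing down, gripper open.
Joint ranges: [-2.53, 2.53], [-0.77, 2.02], [0.04, 2.7], [-1, 4.14], [0.28, 2.66], [-3.11, 3.11]. Speed limits (rad/s): [2.57, 2.57, 3.14, 3.14, 3.14, 3.14].

## Interface

Orientations are given as [roll, pitch, yaw] about the fixed x, y, z axes, in that order (R = Rz(yaw) Ry(pitch) Rx(roll)).
In Python, from plant import bot gives the robot as it stands. The module is installed in compiled form; this text tells all that it offers.
- The arm moves only by the shell command python3 -m pendant 'ROWS'. ROWS is JSON, a list of rows, each a list of 3 entries, a list of its own where there are three numbers: the shift along the world's x, y, z as a fraction of full scale, then the turn, a rotation vector about the world's x, y, z as a fraction of full scale, then the opening, from -1 (shut) to 1 (fully open), so that 0 is half open. In form: [[[tx, ty, tz], [rx, ry, rz], claw], ...]. A call has exactly 10 rows; each row shifts and turns the commanded pose from where the row before left it; what a row does not reach is not made up. Full scale, the value 1, is 30 mm for a shift and 0.12 rad for a turn. A row lasts 1/12 s, in which the tool goes at most 41.7 mm and 7.16 degrees, less where a joint would pass 70% of its speed; a pose out of reach is approached as far as the arm can. A call with a number of a shift or a turn outside -1 to 1 is refused whole. A call with a gripper value outside its range is refused whole. The fingers move at their own pace and stop on an object; the grip force is fixed at half the most. Time passes only in rows, so rows that do not move let the fingers close, or fill a call up. It gives the time, the measured TCP pose, the force, the opening and the grip force at its end, in the units of the state.
- bot.get_obs(): the state, without advancing time (a new reading comes with each control period).
- bot.capture(name): name is "side" or "top" or "wrist"; returns the picture (480x640x3 uint8, blue, green, red); there is no depth.
- bot.camera_params(name): a dict with "fovy" (degrees; the focal length in pixels is half the picture's height over the tangent of half this angle, whatever the lens; pixels are square), "cx", "cy" (the principal point, pixels), "distortion" ([k1, k2, p1, p2, k3] as OpenCV has them; the pictures are not rectified), "camera_from_world" (4x4, takes a point from world to camera coordinates). Camera axes: x right, y down, z forward; pixel columns grow to the right and rows downward; lengths in mm; the calibration is good to about 2 mm. A picture is of the moment at which its call begins: read the wrist's pose just before it. camera_params takes no time and is no camera call; for the wrist camera it gives the pose at the moment of the call.
- bot.close_job(): hands the job in; it is judged then, once.
The state is a dict: "time": time; "joint_positions": joint angles; "dq": joint speeds; "tau": joint torques, N m; "tool_pos": TCP position; "tcp_rot": TCP orientation; "contact_force": force on the tool from outside, world axes, zero at the start; "moment": the same for the moment, N m; "grip_width": finger opening in mm; "finger_force": force on a finger pad.
Only numpy, scipy, OpenCV 4.12 (cv2) and the standard library are available. Lean on these libraries where they do the work, as an engineer would, in place of code of your own. Each camera call takes 0.05 s, during which the arm holds its last target. There are 200 camera calls.

## Working session

There is one attempt and no reset: what is moved stays moved. The work goes in short steps, Python scripts to look and compute and a shell command to move; the robot and the scene stay as the last step left them, time stands still between calls to the robot, and variables do not carry over. Pictures are saved under pics/ and viewed, at most 10 in all, crops included, and the job is handed in when it is done.

```bash
mkdir -p pics; cat > h.py <<'E'
import numpy as np, cv2
from plant import bot
def cam(n):
    p=bot.camera_params(n); f=240/np.tan(np.radians(p['fovy'])/2)
    K=np.array([[f,0,p['cx']],[0,f,p['cy']],[0,0,1]]); return K,np.array(p['distortion'],float),np.array(p['camera_from_world'])
def ray(c,uv):
    K,d,T=c; q=cv2.undistortPoints(np.array([[uv]],float),K,d)[0,0]
    R=T[:3,:3]; return -R.T@T[:3,3], R.T@np.array([q[0],q[1],1])
def onz(c,uv,z):
    o,r=ray(c,uv); return o+r*(z-o[2])/r[2]
def proj(c,P):
    K,d,T=c; return cv2.projectPoints(np.array([P],float),cv2.Rodrigues(T[:3,:3])[0],T[:3,3],K,d)[0][0,0]
E
python3 - <<'E'
from h import *
for n in ['top','side']:
    cv2.imwrite(f'pics/{n}0.png',bot.capture(n)); c=cam(n); print(n,ray(c,(320,240)))
print(bot.get_obs())
E
```

```text
top (array([ 405.43489623,    3.65166104, 1124.06616417]), array([ 0.12703462, -0.01529981, -0.99180778]))
side (array([ 384.40140577, -753.81715939,  921.23112166]), array([ 0.09689306,  0.70691696, -0.70099707]))
{'time': 0.1, 'joint_positions': array([ 1.06800240e+00,  3.42644005e-01,  1.52490215e+00, -1.09042160e-05,
        1.27540202e+00, -1.45990359e-01]), 'dq': array([ 0.00077614, -0.00151187, -0.00245865, -0.00230085, -0.00014444,
       -0.00269866]), 'tau': array([ 2.27566947e-03, -4.32002735e+01, -2.44695640e+01,  7.19273603e-02,
        5.26035635e-02, -1.53319439e-05]), 'tool_pos': array([183.18780179, 491.64824241, 243.12588929]), 'tcp_rot': array([-3.14025003e+00, -1.86874743e-04,  2.78479214e+00]), 'contact_force': array([-0.0871291 , -0.04044989,  0.0795804 ]), 'moment': array([ 0.0221928 ,  0.021583  , -0.02307376]), 'finger_force': 0.0, 'grip_width': 91.95432491918503}
```

View pics/top0.png

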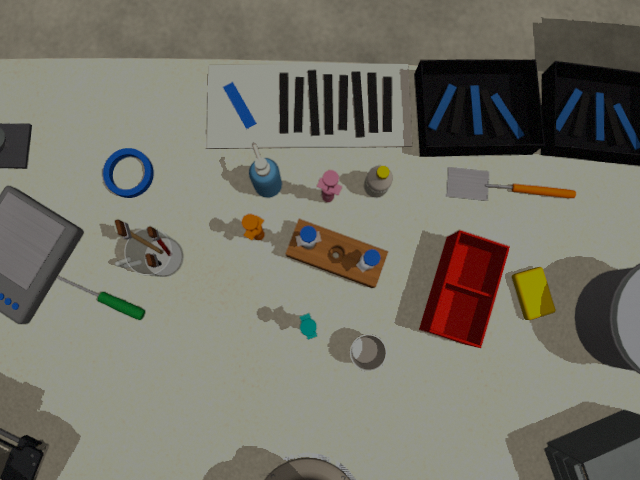

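View pics/side0.png

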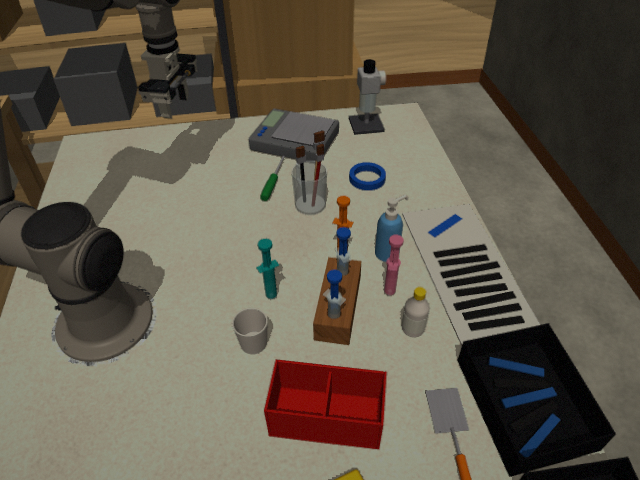

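The two blue knobs in the rack are at top (308,234) and (371,259), side (344,234) and (335,277). The orange (253,228), pink (329,182) and turquoise (308,325) look-alikes stand outside the rack. Only the blue pair in the brown rack fits the description. Next I'll measure, and confirm with an enlarged crop.

```bash
python3 - <<'E'
from h import *
t=cv2.imread('pics/top0.png'); s=cv2.imread('pics/side0.png'); ct,cs=cam('top'),cam('side')
def blobs(im,lo,hi,box,amin=30):
    x0,y0,x1,y1=box; m=cv2.inRange(cv2.cvtColor(im,cv2.COLOR_BGR2HSV),lo,hi); k=np.zeros_like(m);k[y0:y1,x0:x1]=m[y0:y1,x0:x1]
    return [c for c in cv2.findContours(k,cv2.RETR_EXTERNAL,cv2.CHAIN_APPROX_NONE)[0] if cv2.contourArea(c)>amin]
for c in blobs(t,(100,150,60),(125,255,255),(285,215,400,290)):
    print('top blue',cv2.minEnclosingCircle(c),cv2.boundingRect(c))
for c in blobs(s,(100,150,60),(125,255,255),(320,222,365,320)):
    print('side blue',cv2.boundingRect(c))
for c in blobs(t,(5,80,40),(20,255,255),(280,210,395,295),300):
    r=cv2.minAreaRect(c);print('rack',r); 
    for p in cv2.boxPoints(r): print(p,onz(ct,p,60)[:2].round(1))
for c in blobs(t,(0,150,60),(5,255,255),(400,200,530,360),300):
    r=cv2.minAreaRect(c);print('bin',r); 
    for p in cv2.boxPoints(r): print(p,onz(ct,p,100)[:2].round(1))
for n,p,z in [('pump',(266,177),120),('hard',(383,173),125),('jug',(165,255),115),('orange',(251,222),170),('pink',(330,178),170),('turq',(308,322),170),('cup',(368,350),70)]: print(n,onz(ct,p,z)[:2].round())
a=cv2.resize(t[200:300,270:400],None,fx=5,fy=5,interpolation=2); b=cv2.resize(s[215:335,290:390],None,fx=4.16,fy=4.16)
cv2.imwrite('pics/crop1.png',cv2.resize(np.hstack([a,b[:500].copy() if b.shape[0]>=500 else cv2.resize(b,(416,500))]),(800,380)))
E
```

```text
top blue ((371.5, 257.5), 7.905794143676758) (364, 250, 16, 16)
top blue ((308.0, 234.0), 8.062357902526855) (300, 226, 16, 17)
side blue (327, 270, 15, 29)
side blue (337, 228, 13, 12)
rack ((335.986572265625, 253.17926025390625), (96.69873046875, 40.24998092651367), 20.2248592376709)
[283.66098 255.34879] [509.1  58. ]
[297.5756  217.58049] [585.3  33. ]
[388.31216 251.00974] [ 523.7 -148.7]
[374.39755 288.778  ] [ 448.3 -122.2]
bin ((468.603759765625, 288.88677978515625), (55.21894836425781, 107.96540832519531), 15.945395469665527)
[427.22638 333.20755] [ 365.6 -219. ]
[456.88678 229.39621] [ 565.  -275.7]
[509.98114 244.56601] [ 538.6 -380.7]
[480.32074 348.37735] [ 338.9 -321.2]
pump [651.  94.]
hard [ 665. -128.]
jug [498. 278.]
orange [556. 113.]
pink [641. -26.]
turq [383.   6.]
cup [ 330. -111.]
```

View pics/crop1.png

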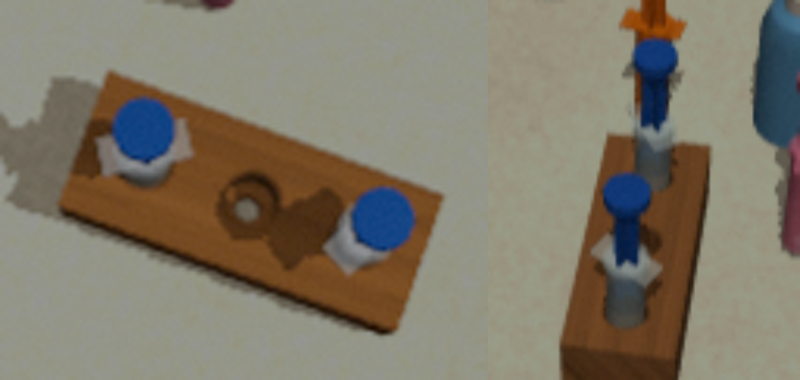

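```bash
python3 - <<'E'
from h import *
ct,cs=cam('top'),cam('side')
for a,b in [((308,234),(343.5,233)),((371.5,257.5),(334.5,275))]:
    o,r=ray(ct,a);p,q=ray(cs,b)
    A=np.stack([r,-q],1);x=np.linalg.lstsq(A,p-o,rcond=None)[0]
    P,Q=o+r*x[0],p+q*x[1];print(((P+Q)/2).round(1),np.linalg.norm(P-Q).round(1), onz(ct,a,175).round(1))
E
```

```text
[537.7  10.4 175.8] 1.6 [537.1  10.5 175. ]
[ 499.4 -102.4  177.2] 2.0 [ 498.6 -102.6  175. ]
```

Crop confirms: both blue knobs sit on clear barrels in the outer bores of the brown rack. Knob 1 is at about (537,11,176), knob 2 at about (499,-102,177). Moving above knob 1 with the fingers shut.

```bash
python3 -m pendant '[[[0.59,-0.8,0],[0,0,0],-1],[[0.59,-0.8,0],[0,0,0],-1],[[0.59,-0.8,0],[0,0,0],-1],[[0.59,-0.8,0],[0,0,0],-1],[[0.59,-0.8,0],[0,0,0],-1],[[0.59,-0.8,0],[0,0,0],-1],[[0.59,-0.8,0],[0,0,0],-1],[[0.59,-0.8,0],[0,0,0],-1],[[0.59,-0.8,0],[0,0,0],-1],[[0.59,-0.8,0],[0,0,0],-1]]'; python3 -m pendant '[[[0.59,-0.8,0],[0,0,0],-1],[[0.59,-0.8,0],[0,0,0],-1],[[0.59,-0.8,0],[0,0,0],-1],[[0.59,-0.8,0],[0,0,0],-1],[[0.59,-0.8,0],[0,0,0],-1],[[0.59,-0.8,0],[0,0,0],-1],[[0.59,-0.8,0],[0,0,0],-1],[[0.59,-0.8,0],[0,0,0],-1],[[0.59,-0.8,0],[0,0,0],-1],[[0.59,-0.85,0],[0,0,0],-1]]'
python3 - <<'E'
from h import *
c=cam('wrist'); im=bot.capture('wrist'); o=bot.get_obs(); print(o['tool_pos'],o['tcp_rot'],o['contact_force'])
for P in [(537,11,175),(499,-102,175)]: 
    u=proj(c,P); print(u)
    if abs(u[0])<2000: cv2.circle(im,(int(u[0]),int(u[1])),4,(0,255,255),1)
cv2.imwrite('pics/w1.png',im)
E
```

```text
time: 0.93
tool_pos: [360.8, 250.6, 243.5]
tcp_rot: [-3.141, -0.0, 2.785]
contact_force: [1.1, 0.3, 0.4]
grip_width: 29.6
finger_force: 0.0
time: 1.77
tool_pos: [537.8, 9.3, 243.3]
tcp_rot: [3.142, -0.001, 2.785]
contact_force: [0.5, 0.5, 0.1]
grip_width: -0.0
finger_force: 0.0
[540.79466552   4.74252295 243.11037715] [-3.13967955e+00  2.59838032e-03  2.78220582e+00] [ 0.78107336 -3.99943582  0.55513831]
[317.76903092 270.80003761]
[ 91.77769984 277.64529834]
```

View pics/w1.png

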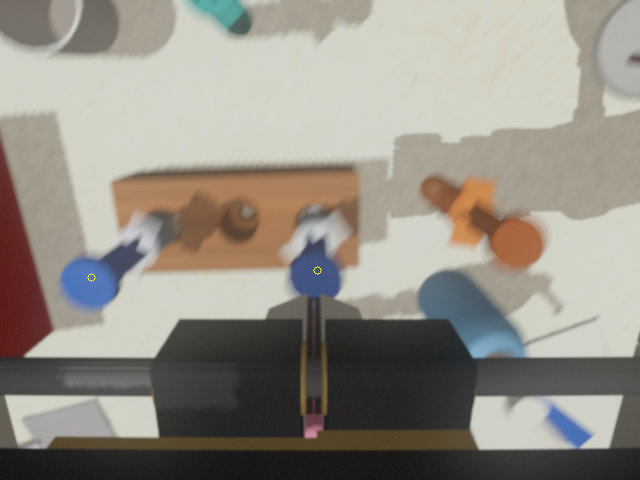

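Knob 1 shows at wrist pixel (316,272), matching the projected (318,271). Descending, then a slow push.

```bash
python3 -m pendant '[[[0,0,-0.3],[0,0,0],-1],[[0,0,-0.3],[0,0,0],-1],[[0,0,-0.3],[0,0,0],-1],[[0,0,-0.3],[0,0,0],-1],[[0,0,-0.2],[0,0,0],-1],[[0,0,-0.06],[0,0,0],-1],[[0,0,0],[0,0,0],-1],[[0,0,0],[0,0,0],-1],[[0,0,0],[0,0,0],-1],[[0,0,0],[0,0,0],-1]]'; python3 -m pendant '[[[0,0,-0.06],[0,0,0],-1],[[0,0,-0.06],[0,0,0],-1],[[0,0,-0.06],[0,0,0],-1],[[0,0,-0.06],[0,0,0],-1],[[0,0,-0.06],[0,0,0],-1],[[0,0,-0.06],[0,0,0],-1],[[0,0,-0.06],[0,0,0],-1],[[0,0,-0.06],[0,0,0],-1],[[0,0,-0.06],[0,0,0],-1],[[0,0,-0.06],[0,0,0],-1]]'
```

```text
time: 2.65
tool_pos: [537.6, 10.5, 200.5]
tcp_rot: [3.141, 0.001, 2.785]
contact_force: [0.6, 0.1, 0.5]
grip_width: 0.1
finger_force: 0.0
time: 3.48
tool_pos: [537.4, 10.4, 181.8]
tcp_rot: [3.141, 0.0, 2.785]
contact_force: [0.8, 0.2, 4.0]
grip_width: 0.1
finger_force: 2.1
```

Steady 4 N at about 15 mm of travel. Continuing at 3 mm per call.

```bash
python3 -m pendant '[[[0,0,-0.01],[0,0,0],-1],[[0,0,-0.01],[0,0,0],-1],[[0,0,-0.01],[0,0,0],-1],[[0,0,-0.01],[0,0,0],-1],[[0,0,-0.01],[0,0,0],-1],[[0,0,-0.01],[0,0,0],-1],[[0,0,-0.01],[0,0,0],-1],[[0,0,-0.01],[0,0,0],-1],[[0,0,-0.01],[0,0,0],-1],[[0,0,-0.01],[0,0,0],-1]]'
```

```text
time: 4.32
tool_pos: [537.4, 10.5, 178.9]
tcp_rot: [3.141, 0.0, 2.785]
contact_force: [0.2, -0.3, 4.6]
grip_width: 0.4
finger_force: 2.0
```

```bash
python3 -m pendant '[[[0,0,-0.01],[0,0,0],-1],[[0,0,-0.01],[0,0,0],-1],[[0,0,-0.01],[0,0,0],-1],[[0,0,-0.01],[0,0,0],-1],[[0,0,-0.01],[0,0,0],-1],[[0,0,-0.01],[0,0,0],-1],[[0,0,-0.01],[0,0,0],-1],[[0,0,-0.01],[0,0,0],-1],[[0,0,-0.01],[0,0,0],-1],[[0,0,-0.01],[0,0,0],-1]]'
```

```text
time: 5.15
tool_pos: [537.4, 10.5, 175.9]
tcp_rot: [3.141, 0.0, 2.785]
contact_force: [-0.4, 1.0, 4.0]
grip_width: 0.6
finger_force: 2.0
```

```bash
python3 -m pendant '[[[0,0,-0.01],[0,0,0],-1],[[0,0,-0.01],[0,0,0],-1],[[0,0,-0.01],[0,0,0],-1],[[0,0,-0.01],[0,0,0],-1],[[0,0,-0.01],[0,0,0],-1],[[0,0,-0.01],[0,0,0],-1],[[0,0,-0.01],[0,0,0],-1],[[0,0,-0.01],[0,0,0],-1],[[0,0,-0.01],[0,0,0],-1],[[0,0,-0.01],[0,0,0],-1]]'
```

```text
time: 5.98
tool_pos: [537.4, 10.5, 172.9]
tcp_rot: [3.141, 0.0, 2.785]
contact_force: [0.2, 0.4, 3.6]
grip_width: 0.4
finger_force: 2.0
```

```bash
python3 -m pendant '[[[0,0,-0.01],[0,0,0],-1],[[0,0,-0.01],[0,0,0],-1],[[0,0,-0.01],[0,0,0],-1],[[0,0,-0.01],[0,0,0],-1],[[0,0,-0.01],[0,0,0],-1],[[0,0,-0.01],[0,0,0],-1],[[0,0,-0.01],[0,0,0],-1],[[0,0,-0.01],[0,0,0],-1],[[0,0,-0.01],[0,0,0],-1],[[0,0,-0.01],[0,0,0],-1]]'
```

```text
time: 6.82
tool_pos: [537.5, 10.5, 170.1]
tcp_rot: [3.141, 0.0, 2.785]
contact_force: [0.3, -0.0, 6.1]
grip_width: 0.4
finger_force: 2.9
```

```bash
python3 -m pendant '[[[0,0,-0.01],[0,0,0],-1],[[0,0,-0.01],[0,0,0],-1],[[0,0,-0.01],[0,0,0],-1],[[0,0,-0.01],[0,0,0],-1],[[0,0,-0.01],[0,0,0],-1],[[0,0,-0.01],[0,0,0],-1],[[0,0,-0.01],[0,0,0],-1],[[0,0,0],[0,0,0],-1],[[0,0,0],[0,0,0],-1],[[0,0,0],[0,0,0],-1]]'
```

```text
time: 7.65
tool_pos: [537.6, 10.4, 168.3]
tcp_rot: [3.141, 0.001, 2.785]
contact_force: [-1.6, -0.3, 6.7]
grip_width: 0.3
finger_force: 3.6
```

```bash
python3 -m pendant '[[[0,0,-0.01],[0,0,0],-1],[[0,0,-0.01],[0,0,0],-1],[[0,0,-0.01],[0,0,0],-1],[[0,0,-0.01],[0,0,0],-1],[[0,0,-0.01],[0,0,0],-1],[[0,0,-0.01],[0,0,0],-1],[[0,0,-0.01],[0,0,0],-1],[[0,0,0],[0,0,0],-1],[[0,0,0],[0,0,0],-1],[[0,0,0],[0,0,0],-1]]'
```

```text
time: 8.48
tool_pos: [537.7, 10.4, 166.5]
tcp_rot: [3.141, 0.001, 2.785]
contact_force: [-0.9, 0.2, 10.4]
grip_width: 0.2
finger_force: 4.6
```

Force rises 4→6→7→10 N, so syringe 1 is gummed, with its plunger at about 30 mm. Backing off, opening, and gripping its knob.

```bash
python3 -m pendant '[[[0,0,0.2],[0,0,0],-1],[[0,0,0.3],[0,0,0],0.3],[[0,0,0],[0,0,0],0.3],[[0,0,0],[0,0,0],0.3],[[0,0,0],[0,0,0],0.3],[[0,0,0],[0,0,0],0.3],[[0,0,0],[0,0,0],0.3],[[0,0,0],[0,0,0],0.3],[[0,0,0],[0,0,0],0.3],[[0,0,0],[0,0,0],0.3]]'; python3 - <<'E'
from h import *
c=cam('wrist'); im=bot.capture('wrist'); print(proj(c,(537.5,10.5,152)))
cv2.imwrite('pics/w2.png',im)
E
```

```text
time: 9.32
tool_pos: [537.3, 10.5, 180.6]
tcp_rot: [3.142, -0.0, 2.785]
contact_force: [-0.7, -0.0, -0.1]
grip_width: 55.5
finger_force: 0.0
[315.81050189 306.64725769]
```

View pics/w2.png

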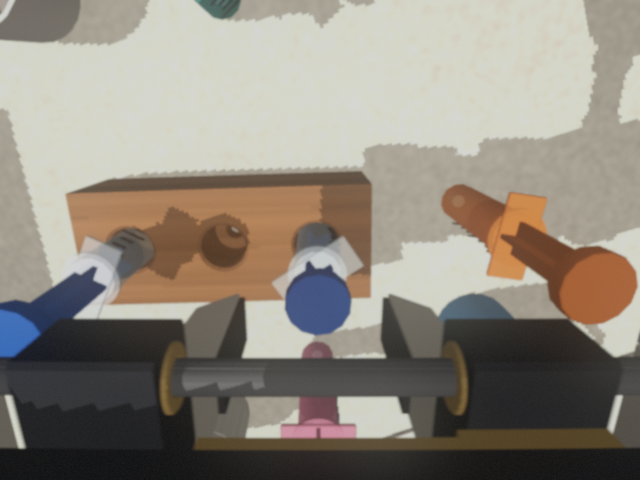

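Knob centre is at (318,302), between the open fingers. Lowering to grip.

```bash
python3 -m pendant '[[[0,0,-0.3],[0,0,0],0.3],[[0,0,-0.3],[0,0,0],0.3],[[0,0,-0.3],[0,0,0],0.3],[[0,0,-0.25],[0,0,0],0.3],[[0,0,0],[0,0,0],0.3],[[0,0,0],[0,0,0],-1],[[0,0,0],[0,0,0],-1],[[0,0,0],[0,0,0],-1],[[0,0,0],[0,0,0],-1],[[0,0,0],[0,0,0],-1]]'; python3 -m pendant '[[[0,0,0],[0,0,0],-1],[[0,0,0],[0,0,0],-1],[[0,0,0],[0,0,0],-1],[[0,0,0],[0,0,0],-1],[[0,0,0.1],[0,0,0],-1],[[0,0,0.1],[0,0,0],-1],[[0,0,0.1],[0,0,0],-1],[[0,0,0.1],[0,0,0],-1],[[0,0,0.1],[0,0,0],-1],[[0,0,0.1],[0,0,0],-1]]'
```

```text
time: 10.2
tool_pos: [537.6, 10.4, 146.6]
tcp_rot: [3.141, 0.001, 2.785]
contact_force: [-0.2, 0.7, 0.3]
grip_width: 30.6
finger_force: 0.0
time: 11.03
tool_pos: [537.3, 10.4, 164.5]
tcp_rot: [3.142, -0.0, 2.785]
contact_force: [-0.4, 0.5, -1.7]
grip_width: 28.9
finger_force: 30.0
```

Gripped (30 N) and lifted (1.7 N weight). Raising high and moving over the far pocket, about (499,-311).

```bash
python3 -m pendant '[[[0,0,0.85],[0,0,0],-1],[[0,0,0.85],[0,0,0],-1],[[0,0,0.85],[0,0,0],-1],[[0,0,0.85],[0,0,0],-1],[[0,0,0.85],[0,0,0],-1],[[0,0,0.85],[0,0,0],-1],[[0,0,0.85],[0,0,0],-1],[[-0.08,-0.67,0],[0,0,0],-1],[[-0.08,-0.67,0],[0,0,0],-1],[[-0.08,-0.67,0],[0,0,0],-1]]';  python3 -m pendant '[[[-0.08,-0.67,0],[0,0,0],-1],[[-0.08,-0.67,0],[0,0,0],-1],[[-0.08,-0.67,0],[0,0,0],-1],[[-0.08,-0.67,0],[0,0,0],-1],[[-0.08,-0.67,0],[0,0,0],-1],[[-0.08,-0.67,0],[0,0,0],-1],[[-0.08,-0.67,0],[0,0,0],-1],[[-0.08,-0.67,0],[0,0,0],-1],[[-0.08,-0.67,0],[0,0,0],-1],[[-0.08,-0.67,0],[0,0,0],-1]]'; python3 -m pendant '[[[-0.08,-0.67,0],[0,0,0],-1],[[-0.08,-0.67,0],[0,0,0],-1],[[-0.08,-0.67,0],[0,0,0],-1],[[0,0,0],[0,0,0],-1],[[0,0,0],[0,0,0],-1],[[0,0,0],[0,0,0],-1],[[0,0,0],[0,0,0],-1],[[0,0,0],[0,0,0],-1],[[0,0,0],[0,0,0],-1],[[0,0,0],[0,0,0],-1]]'
python3 - <<'E'
from h import *
cv2.imwrite('pics/s2.png',bot.capture('side'))
E
```

```text
time: 11.87
tool_pos: [530.0, -50.2, 343.5]
tcp_rot: [3.141, 0.001, 2.786]
contact_force: [1.0, -0.1, -1.6]
grip_width: 28.7
finger_force: 30.0
time: 12.7
tool_pos: [505.8, -251.7, 342.9]
tcp_rot: [3.141, -0.0, 2.785]
contact_force: [0.5, -0.2, -0.7]
grip_width: 28.7
finger_force: 30.0
time: 13.53
tool_pos: [499.1, -310.6, 342.9]
tcp_rot: [3.142, 0.0, 2.786]
contact_force: [0.4, -0.7, -1.4]
grip_width: 28.8
finger_force: 30.0
```

View pics/s2.png

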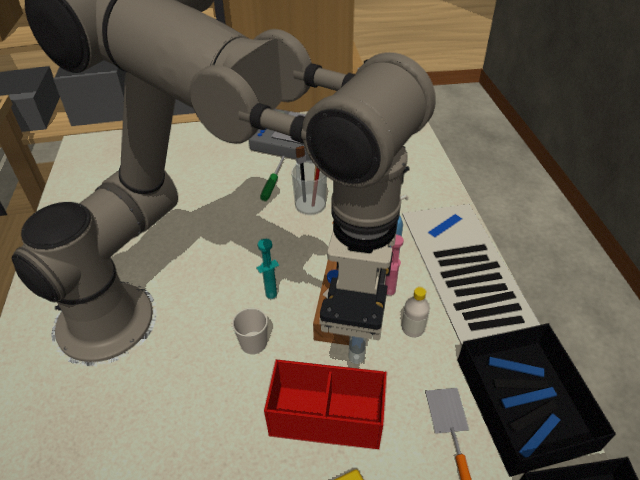

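The syringe hangs upright at side pixel (357,350), over the right (far) pocket around (357,400). Checking the projection before lowering.

```bash
python3 - <<'E'
from h import *
c=cam('side')
for P in [(499,-311,5),(499,-311,100),(451,-299,100),(565,-276,100),(539,-381,100)]: print(P,proj(c,P).round())
E
```

```text
(499, -311, 5) [352. 417.]
(499, -311, 100) [354. 392.]
(451, -299, 100) [325. 390.]
(565, -276, 100) [386. 370.]
(539, -381, 100) [385. 426.]
```

```bash
python3 - <<'E'
from h import *
im=cv2.imread('pics/side0.png'); c=cam('side')
z=4; a=cv2.resize(im[345:460,250:400],None,fx=z,fy=z)
for P in [(365.6,-219,100),(565,-275.7,100),(538.6,-380.7,100),(339,-321,100),(499,-311,5),(499,-311,100)]:
    u=(proj(c,P)-[250,345])*z; cv2.circle(a,(int(u[0]),int(u[1])),5,(0,255,0),2)
cv2.imwrite('pics/c2.png',a)
E
```

```text
(no output)
```

View pics/c2.png

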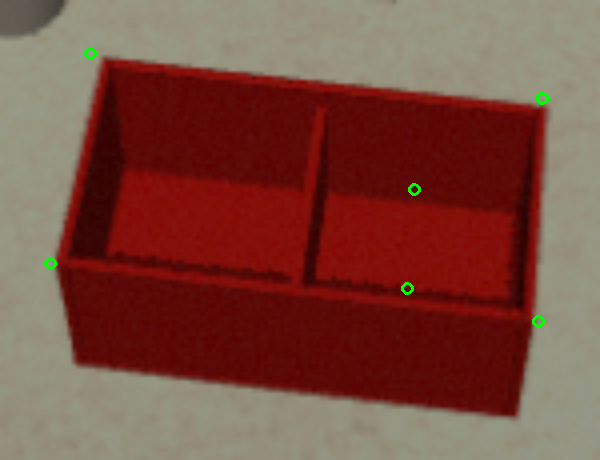

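The target falls within 5 mm of the right pocket's centre. Lowering, releasing, rising.

```bash
python3 -m pendant '[[[0,0,-0.9],[0,0,0],-1],[[0,0,-0.9],[0,0,0],-1],[[0,0,-0.9],[0,0,0],-1],[[0,0,-0.9],[0,0,0],-1],[[0,0,-0.9],[0,0,0],-1],[[0,0,-0.9],[0,0,0],-1],[[0,0,-0.7],[0,0,0],-1],[[0,0,-0.2],[0,0,0],-1],[[0,0,-0.1],[0,0,0],-1],[[0,0,0],[0,0,0],-1]]'; python3 -m pendant '[[[0,0,0],[0,0,0],0.3],[[0,0,0],[0,0,0],0.3],[[0,0,0],[0,0,0],0.3],[[0,0,0],[0,0,0],0.3],[[0,0,0],[0,0,0],0.3],[[0,0,0],[0,0,0],0.3],[[0,0,0.3],[0,0,0],0.3],[[0,0,1],[0,0,0],0.3],[[0,0,1],[0,0,0],0.3],[[0,0,1],[0,0,0],0.3]]'
```

```text
time: 14.42
tool_pos: [499.3, -311.3, 151.1]
tcp_rot: [-3.142, 0.0, 2.785]
contact_force: [0.5, -0.1, -0.7]
grip_width: 28.7
finger_force: 30.0
time: 15.25
tool_pos: [498.7, -311.0, 251.4]
tcp_rot: [3.141, -0.0, 2.785]
contact_force: [0.3, -0.0, 0.5]
grip_width: 59.7
finger_force: 0.0
```

Now to knob 2 at (499,-102.5), fingers shut.

```bash
python3 -m pendant '[[[0,0.77,0],[0,0,0],-1],[[0,0.77,0],[0,0,0],-1],[[0,0.77,0],[0,0,0],-1],[[0,0.77,0],[0,0,0],-1],[[0,0.77,0],[0,0,0],-1],[[0,0.77,0],[0,0,0],-1],[[0,0.77,0],[0,0,0],-1],[[0,0.77,0],[0,0,0],-1],[[0,0.77,0],[0,0,0],-1],[[0,0,0],[0,0,0],-1]]'
python3 - <<'E'
from h import *
c=cam('wrist'); im=bot.capture('wrist'); print(bot.get_obs()['tool_pos'],proj(c,(499,-102.5,177)))
m=cv2.inRange(cv2.cvtColor(im,cv2.COLOR_BGR2HSV),(100,150,60),(125,255,255))
for k in cv2.findContours(m,0,1)[0]:
    if cv2.contourArea(k)>300: print(cv2.minEnclosingCircle(k))
cv2.imwrite('pics/s3.png',np.hstack([cv2.resize(im,(400,300)),cv2.resize(bot.capture('top')[200:380,380:620],(400,300))]))
E
```

```text
time: 16.08
tool_pos: [498.8, -99.8, 250.7]
tcp_rot: [3.14, 0.0, 2.788]
contact_force: [0.9, -0.4, 0.1]
grip_width: 1.3
finger_force: 0.0
[ 498.99783067 -101.59211254  250.65541641] [310.46563891 271.57868064]
```

View pics/s3.png

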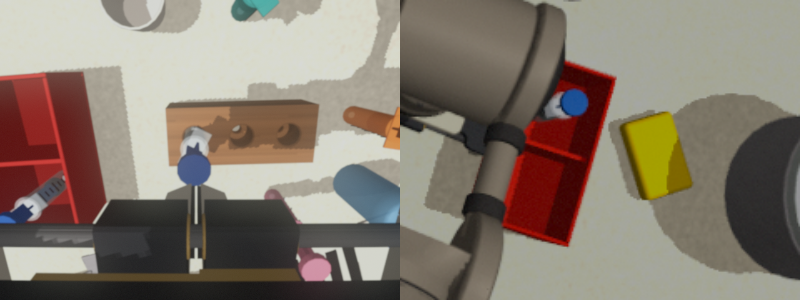

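Syringe 1 stands in the bin's far pocket (right crop, 573,103), and knob 2 at wrist (310,269) is where expected. Descending and pushing.

```bash
python3 -m pendant '[[[0,0,-0.35],[0,0,0],-1],[[0,0,-0.35],[0,0,0],-1],[[0,0,-0.35],[0,0,0],-1],[[0,0,-0.35],[0,0,0],-1],[[0,0,-0.2],[0,0,0],-1],[[0,0,-0.06],[0,0,0],-1],[[0,0,-0.06],[0,0,0],-1],[[0,0,-0.06],[0,0,0],-1],[[0,0,-0.06],[0,0,0],-1],[[0,0,-0.06],[0,0,0],-1]]'; python3 -m pendant '[[[0,0,-0.05],[0,0,0],-1],[[0,0,-0.05],[0,0,0],-1],[[0,0,-0.05],[0,0,0],-1],[[0,0,-0.05],[0,0,0],-1],[[0,0,-0.05],[0,0,0],-1],[[0,0,-0.02],[0,0,0],-1],[[0,0,-0.02],[0,0,0],-1],[[0,0,-0.02],[0,0,0],-1],[[0,0,-0.02],[0,0,0],-1],[[0,0,-0.01],[0,0,0],-1]]'
```

```text
time: 17.02
tool_pos: [499.4, -103.5, 193.3]
tcp_rot: [3.142, 0.002, 2.785]
contact_force: [-0.2, 1.0, 4.1]
grip_width: 0.7
finger_force: 2.0
time: 17.85
tool_pos: [499.0, -103.2, 182.5]
tcp_rot: [3.142, 0.0, 2.785]
contact_force: [-0.9, -0.6, 3.8]
grip_width: 0.5
finger_force: 2.0
```

```bash
python3 -m pendant '[[[0,0,-0.01],[0,0,0],-1],[[0,0,-0.01],[0,0,0],-1],[[0,0,-0.01],[0,0,0],-1],[[0,0,-0.01],[0,0,0],-1],[[0,0,-0.01],[0,0,0],-1],[[0,0,-0.01],[0,0,0],-1],[[0,0,-0.01],[0,0,0],-1],[[0,0,-0.01],[0,0,0],-1],[[0,0,-0.01],[0,0,0],-1],[[0,0,-0.01],[0,0,0],-1]]'
```

```text
time: 18.68
tool_pos: [498.9, -103.2, 179.5]
tcp_rot: [3.141, -0.0, 2.785]
contact_force: [-0.8, -1.1, 3.7]
grip_width: 0.2
finger_force: 2.0
```

```bash
python3 -m pendant '[[[0,0,-0.01],[0,0,0],-1],[[0,0,-0.01],[0,0,0],-1],[[0,0,-0.01],[0,0,0],-1],[[0,0,-0.01],[0,0,0],-1],[[0,0,-0.01],[0,0,0],-1],[[0,0,-0.01],[0,0,0],-1],[[0,0,-0.01],[0,0,0],-1],[[0,0,-0.01],[0,0,0],-1],[[0,0,-0.01],[0,0,0],-1],[[0,0,-0.01],[0,0,0],-1]]'
```

```text
time: 19.52
tool_pos: [499.0, -103.3, 176.5]
tcp_rot: [3.142, 0.0, 2.785]
contact_force: [-0.1, -0.9, 3.3]
grip_width: 0.2
finger_force: 2.0
```

```bash
python3 -m pendant '[[[0,0,-0.01],[0,0,0],-1],[[0,0,-0.01],[0,0,0],-1],[[0,0,-0.01],[0,0,0],-1],[[0,0,-0.01],[0,0,0],-1],[[0,0,-0.01],[0,0,0],-1],[[0,0,-0.01],[0,0,0],-1],[[0,0,-0.01],[0,0,0],-1],[[0,0,-0.01],[0,0,0],-1],[[0,0,-0.01],[0,0,0],-1],[[0,0,-0.01],[0,0,0],-1]]'
```

```text
time: 20.35
tool_pos: [499.0, -103.2, 173.5]
tcp_rot: [3.141, 0.0, 2.785]
contact_force: [-0.1, 0.5, 3.1]
grip_width: 0.3
finger_force: 2.0
```

```bash
python3 -m pendant '[[[0,0,-0.01],[0,0,0],-1],[[0,0,-0.01],[0,0,0],-1],[[0,0,-0.01],[0,0,0],-1],[[0,0,-0.01],[0,0,0],-1],[[0,0,-0.01],[0,0,0],-1],[[0,0,-0.01],[0,0,0],-1],[[0,0,-0.01],[0,0,0],-1],[[0,0,-0.01],[0,0,0],-1],[[0,0,-0.01],[0,0,0],-1],[[0,0,-0.01],[0,0,0],-1]]'
```

```text
time: 21.18
tool_pos: [499.0, -103.2, 170.5]
tcp_rot: [3.141, 0.0, 2.785]
contact_force: [0.5, -0.1, 4.7]
grip_width: 0.4
finger_force: 2.0
```

Still 2.0 N per finger at 26.5 mm. Going on.

```bash
python3 -m pendant '[[[0,0,-0.01],[0,0,0],-1],[[0,0,-0.01],[0,0,0],-1],[[0,0,-0.01],[0,0,0],-1],[[0,0,-0.01],[0,0,0],-1],[[0,0,-0.01],[0,0,0],-1],[[0,0,-0.01],[0,0,0],-1],[[0,0,-0.01],[0,0,0],-1],[[0,0,-0.01],[0,0,0],-1],[[0,0,-0.01],[0,0,0],-1],[[0,0,-0.01],[0,0,0],-1]]'
```

```text
time: 22.02
tool_pos: [498.9, -103.2, 167.5]
tcp_rot: [3.141, 0.0, 2.785]
contact_force: [0.4, 0.2, 4.8]
grip_width: 0.4
finger_force: 2.0
```

```bash
python3 -m pendant '[[[0,0,-0.01],[0,0,0],-1],[[0,0,-0.01],[0,0,0],-1],[[0,0,-0.01],[0,0,0],-1],[[0,0,-0.01],[0,0,0],-1],[[0,0,-0.01],[0,0,0],-1],[[0,0,-0.01],[0,0,0],-1],[[0,0,-0.01],[0,0,0],-1],[[0,0,-0.01],[0,0,0],-1],[[0,0,-0.01],[0,0,0],-1],[[0,0,-0.01],[0,0,0],-1]]'
```

```text
time: 22.85
tool_pos: [499.1, -103.3, 164.7]
tcp_rot: [3.142, 0.001, 2.785]
contact_force: [0.6, 0.7, 6.6]
grip_width: 0.6
finger_force: 3.0
```

```bash
python3 -m pendant '[[[0,0,-0.01],[0,0,0],-1],[[0,0,-0.01],[0,0,0],-1],[[0,0,-0.01],[0,0,0],-1],[[0,0,-0.01],[0,0,0],-1],[[0,0,-0.01],[0,0,0],-1],[[0,0,-0.01],[0,0,0],-1],[[0,0,-0.01],[0,0,0],-1],[[0,0,-0.01],[0,0,0],-1],[[0,0,0],[0,0,0],-1],[[0,0,0],[0,0,0],-1]]'
```

```text
time: 23.68
tool_pos: [499.2, -103.4, 162.7]
tcp_rot: [3.142, 0.001, 2.785]
contact_force: [-0.7, -0.5, 7.6]
grip_width: 0.7
finger_force: 3.9
```

The same rise (2.0→3.0→3.9 N per finger, 7.6 N total), so syringe 2 is gummed too, at about 34 mm. Backing off and gripping.

```bash
python3 -m pendant '[[[0,0,0.2],[0,0,0],-1],[[0,0,0.3],[0,0,0],0.3],[[0,0,0],[0,0,0],0.3],[[0,0,0],[0,0,0],0.3],[[0,0,0],[0,0,0],0.3],[[0,0,0],[0,0,0],0.3],[[0,0,0],[0,0,0],0.3],[[0,0,0],[0,0,0],0.3],[[0,0,0],[0,0,0],0.3],[[0,0,0],[0,0,0],0.3]]'; python3 -m pendant '[[[0,0,-0.3],[0,0,0],0.3],[[0,0,-0.3],[0,0,0],0.3],[[0,0,-0.3],[0,0,0],0.3],[[0,0,-0.25],[0,0,0],0.3],[[0,0,0],[0,0,0],0.3],[[0,0,0],[0,0,0],-1],[[0,0,0],[0,0,0],-1],[[0,0,0],[0,0,0],-1],[[0,0,0],[0,0,0],-1],[[0,0,0],[0,0,0],-1]]'; python3 -m pendant '[[[0,0,0],[0,0,0],-1],[[0,0,0],[0,0,0],-1],[[0,0,0],[0,0,0],-1],[[0,0,0],[0,0,0],-1],[[0,0,0.1],[0,0,0],-1],[[0,0,0.1],[0,0,0],-1],[[0,0,0.1],[0,0,0],-1],[[0,0,0.1],[0,0,0],-1],[[0,0,0.1],[0,0,0],-1],[[0,0,0.1],[0,0,0],-1]]'
```

```text
time: 24.52
tool_pos: [498.9, -103.2, 177.0]
tcp_rot: [3.141, -0.0, 2.785]
contact_force: [-0.6, 0.1, -0.5]
grip_width: 55.7
finger_force: 0.0
time: 25.35
tool_pos: [499.1, -103.3, 143.0]
tcp_rot: [3.141, 0.001, 2.785]
contact_force: [-0.3, 0.1, -1.3]
grip_width: 30.9
finger_force: 0.0
time: 26.18
tool_pos: [498.9, -103.3, 160.9]
tcp_rot: [3.142, -0.0, 2.785]
contact_force: [0.3, -0.3, -1.1]
grip_width: 28.8
finger_force: 30.0
```

Gripped. Lifting and moving to the near pocket, about (404,-284).

```bash
python3 -m pendant '[[[0,0,0.8],[0,0,0],-1],[[0,0,0.8],[0,0,0],-1],[[0,0,0.8],[0,0,0],-1],[[0,0,0.8],[0,0,0],-1],[[0,0,0.8],[0,0,0],-1],[[-0.35,-0.67,0],[0,0,0],-1],[[-0.35,-0.67,0],[0,0,0],-1],[[-0.35,-0.67,0],[0,0,0],-1],[[-0.35,-0.67,0],[0,0,0],-1],[[-0.35,-0.67,0],[0,0,0],-1]]'; python3 -m pendant '[[[-0.35,-0.67,0],[0,0,0],-1],[[-0.35,-0.67,0],[0,0,0],-1],[[-0.35,-0.67,0],[0,0,0],-1],[[-0.35,-0.67,0],[0,0,0],-1],[[0,0,0],[0,0,0],-1],[[0,0,0],[0,0,0],-1],[[0,0,0],[0,0,0],-1],[[0,0,0],[0,0,0],-1],[[0,0,0],[0,0,0],-1],[[0,0,0],[0,0,0],-1]]'
python3 - <<'E'
from h import *
cv2.imwrite('pics/s4.png',bot.capture('side')[240:460,230:430].repeat(2,0).repeat(2,1)); print(proj(cam('side'),(404,-285,100)))
E
```

```text
time: 27.02
tool_pos: [445.8, -204.5, 280.9]
tcp_rot: [3.142, 0.0, 2.785]
contact_force: [-0.1, -0.0, -1.7]
grip_width: 28.8
finger_force: 30.0
time: 27.85
tool_pos: [404.8, -283.5, 280.7]
tcp_rot: [3.141, 0.0, 2.786]
contact_force: [-0.4, -0.2, -1.2]
grip_width: 28.8
finger_force: 30.0
[297.80336217 387.05000113]
```

View pics/s4.png

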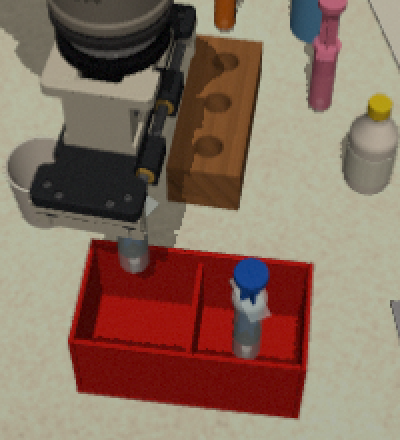

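The rack is empty, syringe 1 stands in the right pocket (crop 250,310), and syringe 2 hangs over the left pocket (crop 133,260). Lowering and releasing.

```bash
python3 -m pendant '[[[0,0,-0.8],[0,0,0],-1],[[0,0,-0.8],[0,0,0],-1],[[0,0,-0.8],[0,0,0],-1],[[0,0,-0.8],[0,0,0],-1],[[0,0,-0.8],[0,0,0],-1],[[0,0,-0.3],[0,0,0],-1],[[0,0,-0.1],[0,0,0],-1],[[0,0,-0.05],[0,0,0],-1],[[0,0,0],[0,0,0],-1],[[0,0,0],[0,0,0],-1]]'; python3 -m pendant '[[[0,0,0],[0,0,0],0.3],[[0,0,0],[0,0,0],0.3],[[0,0,0],[0,0,0],0.3],[[0,0,0],[0,0,0],0.3],[[0,0,0],[0,0,0],0.3],[[0,0,0],[0,0,0],0.3],[[0,0,0.3],[0,0,0],0.3],[[0,0,1],[0,0,0],0.3],[[0,0,1],[0,0,0],0.3],[[0,0,1],[0,0,0],0.3]]'; python3 -m pendant '[[[0,0.6,0.3],[0,0,0],0.3],[[0,0.8,0],[0,0,0],0.3],[[0,0.8,0],[0,0,0],0.3],[[0,0.8,0],[0,0,0],0.3],[[0,0.8,0],[0,0,0],0.3],[[0,0.8,0],[0,0,0],0.3],[[0,0.8,0],[0,0,0],0.3],[[0,0.8,0],[0,0,0],0.3],[[0,0,0],[0,0,0],0.3],[[0,0,0],[0,0,0],0.3]]'
python3 - <<'E'
from h import *
a=bot.capture('side')[170:460,190:450]; b=bot.capture('top')[140:370,400:560]
cv2.imwrite('pics/s5.png',np.hstack([cv2.resize(a,(440,490)),cv2.resize(b,(340,490))]))
E
```

```text
time: 28.73
tool_pos: [405.1, -284.7, 148.4]
tcp_rot: [-3.141, 0.002, 2.785]
contact_force: [0.0, 0.3, -1.0]
grip_width: 28.9
finger_force: 30.0
time: 29.57
tool_pos: [404.2, -283.9, 247.8]
tcp_rot: [3.141, -0.0, 2.785]
contact_force: [0.5, -0.6, -1.0]
grip_width: 59.6
finger_force: 0.0
time: 30.4
tool_pos: [404.5, -97.4, 255.9]
tcp_rot: [-3.141, 0.001, 2.787]
contact_force: [-0.3, -0.6, 0.3]
grip_width: 59.5
finger_force: 0.0
```

View pics/s5.png

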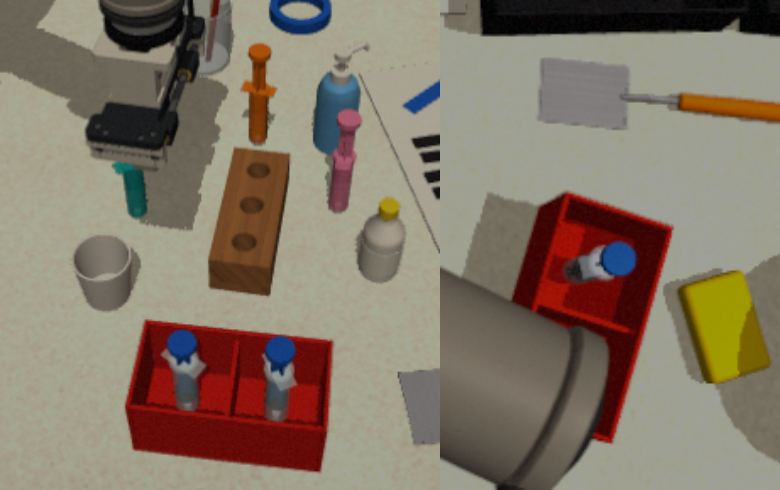

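Both syringes are in the bin's pockets (side crop 183,370 and 278,375), and the bottles, jug and look-alikes stand undisturbed. A short wait to settle, then handing in.

```bash
python3 -m pendant '[[[0,0,0],[0,0,0],0.3],[[0,0,0],[0,0,0],0.3],[[0,0,0],[0,0,0],0.3],[[0,0,0],[0,0,0],0.3],[[0,0,0],[0,0,0],0.3],[[0,0,0],[0,0,0],0.3],[[0,0,0],[0,0,0],0.3],[[0,0,0],[0,0,0],0.3],[[0,0,0],[0,0,0],0.3],[[0,0,0],[0,0,0],0.3]]' | head -1; python3 -c "
from plant import bot
print(bot.close_job())"
```

```text
time: 31.33
the job is handed in; nothing more can be done
None
```

Both syringes were gummed: I stopped each push part-way at about 10 N and 8 N, plungers about 30 and 34 mm in, put one in each pocket of the red bin, and handed the job in at 31 s; no verdict came back.

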